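Set a fixing pin to the height gauge

TASK

Two steel fixing pins stand in the sloping bores of the stone block on the carver's bench. Grip the longer pin and draw it straight out along its bore, only partway, until its top end is level with the upper face of the pointer bar on the height gauge, and finish while still holding it there, its foot still in the stone. Keep it in line with the bore so that it neither jams nor presses hard sideways on the stone, do not shift the stone or the gauge, and leave the shorter pin and the bench tools alone.

Things in the scene. Friction and masses are not known exactly. Their poses are not given: they have to be found in the camera images.
- stone: Pale stone block, 140 x 180 x 80 mm, tilted 20 degrees on a timber cradle with a 190 x 200 mm board; 5.5 kg, standing loose on the bench, not to be shifted. Origin on the bench under the cradle; z up, y along the level edges of the block.
- stone_face (a point): Centre of the stone's sloping 140 x 180 mm upper face, 113 mm above the bench. z: outward normal and direction of both bores, leaning 20 degrees from vertical to the face's low edge; y level along the face; x up the slope. The bores are blind, 60 mm deep, 15 mm wide (1 mm clearance), mouths at y = +42 and -42 mm; the longer pin may be in either.
- long_pin_centre (a point): Middle of the longer pin: a plain round steel rod, 14 mm in diameter, 130 mm long, about 0.16 kg, loose in its bore and seated on the bore's floor at the start, so that 70 mm stand out of the stone. z points along the pin, towards its top.
- long_pin_top (a point): Centre of the top end of the longer pin, 65 mm from its middle; z points along the pin, outwards. This point has to come level with the pointer bar, which takes about 20 to 45 mm of travel along the bore.
- short_pin_top (a point): Centre of the top end of the shorter pin: the same 14 mm rod but 98 mm long, 38 mm standing out of the stone, in the other bore 84 mm away; to be left seated.
- pointer_tip (a point): Middle of the free end of the height gauge's pointer bar, on the bar's upper face: the height to match. The bar is level, 18 mm wide, 8 mm thick, and reaches 95 mm out from the clamp on the upright 14 mm post of a fixed stand (90 mm round foot, 272 mm high), generally towards the robot. The stand is to the left or to the right of the stone. z points up.
- pointer (a joint): Height setting of the pointer bar on the post: 0 = upper face of the bar 190 mm above the bench, growing upwards in m, up to 0.04. It is clamped stiffly and must be left as it is.
- spray: White bottle, 72 mm in diameter, 190 mm high, origin under its centre; bystander beside the stone, on the side where the gauge is not.
- mallet: White round carver's mallet standing on its head, 88 mm in diameter, 230 mm high, origin under its centre; bystander.
- chisel_wide: Steel chisel 200 mm long lying on the bench along its x, origin under its middle; bystander.
- chisel_claw: Steel chisel 180 mm long lying on the bench along its x, origin under its middle; bystander.
- brush: Bench brush about 200 mm long lying on the bench along its x, beside the stone; bystander.
- square: Set square lying on the bench behind the stone, 200 mm steel blade along its x, origin under the blade's middle; bystander.
- wedge: Wooden wedge block 90 x 35 x 22 mm behind the stone, origin under its centre; bystander.

How it is judged (in metres and radians):
On the way:
1. the longer pin, held by the fingers, has started out of its bore (z of long_pin_top in the frame of stone_face above 0.08 m and contact force between the fingers and long_pin above 2 N), for 0.2 s.
At the end, for the whole second after the job is handed in: Longer pin held (over 2 N) and at rest, top within 7 mm of the pointer bar's upper face in height, foot 8 mm or more deep in the bore, in line within 0.06 rad, pressing on the stone under 7 N; shorter pin seated within 6 mm; stone within 10 mm of its start (all of step 1 and z of long_pin_top in the frame of pointer_tip between -0.007 and 0.007 m and z of long_pin_top in the frame of stone_face below 0.122 m and angle between the z axis of long_pin_top and the z axis of stone_face, either way round below 0.06 rad and x of long_pin_top in the frame of stone_face between -0.007 and 0.007 m and contact force between long_pin and stone below 7 N and linear speed of long_pin below 0.01 m/s and z of short_pin_top in the frame of stone_face below 0.044 m and distance of stone from where it was at the start of the episode below 0.01 m); the arm keeps its last pose, push and grip.
It fails at once if the longer pin is pulled right out of its bore (z of long_pin_top in the frame of stone_face above 0.126 m).
It fails at once if the pin, on its way out, is jammed against its bore (over 25 N) (z of long_pin_top in the frame of stone_face above 0.08 m and contact force between long_pin and stone above 25 N).
It fails at once if the stone is shifted by more than 10 mm (distance of stone from where it was at the start of the episode above 0.01 m).
It fails at once if the pointer bar is shifted by more than 5 mm (distance of pointer_tip from where it was at the start of the episode above 0.005 m).
It fails at once if the shorter pin is drawn, or a bench tool is shifted by more than 40 mm (distance of any of spray, mallet, chisel_wide, chisel_claw, brush, square, wedge from where it was at the start of the episode above 0.04 m or z of short_pin_top in the frame of stone_face above 0.05 m).
It also fails if it takes over 38 s, if anything falls off the work surface, if the arm or the gripper's body presses on something with over 40 N, if the wrist force passes 120 N, or if a joint passes its speed limit or range.

ROBOT

A 7-joint arm with a two-finger parallel gripper is mounted at the origin on the work surface. World frame = base frame: x ahead of the robot, y to its left, z up, the work surface at z = 0. Lengths are in mm, angles in degrees, forces in N, time in s.
With the tool pointing down it reaches from about 400 to 850 mm from the base axis. Payload 10.4 kg.
Tool frame: the origin (TCP) lies midway between the tips of the shut fingers; the grasp point (between the pads) lies 19 mm behind it; z points along the fingers, y is the line along which they close (so a half turn about z gives the same grasp; the last joint's range is limited). The gripper opens to 87 mm and grips with 3 to 60 N. Pads are 19 mm wide; open, the fingers measure 117 mm over their backs; the gripper's body (75 mm by 190 mm) begins 51 mm behind the grasp point.
Start: joints at [-73.717, 19.034, -3.707, 83.658, 1.238, 77.344, -5.071], TCP at [188.743, 595.846, 184.076] pointing down, gripper open.
Joint ranges: [-148.97, 148.97], [-28.65, 121.19], [-84.17, 76.75], [9.2, 138.47], [-72.65, 252.65], [3.7, 117.97], [-149.18, 149.18]. Speed limits (degrees/s): [127.2, 127.2, 159.86, 159.86, 180, 180, 180].

INTERFACE

Orientations are given as [roll, pitch, yaw] about the fixed x, y, z axes, in that order (R = Rz(yaw) Ry(pitch) Rx(roll)).
In Python, from workcell import robot, optics, models gives the robot as it stands. The module is installed in compiled form; this text tells all that it offers.
- The arm moves only by the tool jog_arm, never from a script. Its argument "increments" is a list of rows, each a list of 7 numbers: the shift along the tool's x, y, z each as a share of 0.15 m, from -1 to 1, then the turn, a rotation vector about the tool's x, y, z each as a share of 30 degrees, from -1 to 1, then the opening in per cent of the stroke, from 0 (shut) to 100 (fully open). A call has 1 to 10 rows; each row shifts and turns the commanded pose from where the row before left it, along the tool's axes as they then stand; what a row does not reach is not made up. A row lasts 1/10 s, in which the tool goes at most 50 mm and 8.59 degrees, less where a joint would pass 70% of its speed; a pose out of reach is approached as far as the arm can. A call with a number of a shift or a turn outside -1 to 1 is refused whole. A call with a gripper value outside its range is refused whole. The fingers move at their own pace and stop on an object; the grip force is fixed at half the most. Time passes only in rows, so rows that do not move let the fingers close. It gives the time, the measured TCP pose, the force, the opening and the grip force at its end, in the units of the state.
- robot.state(): the state, without advancing time (a new reading comes with each control period).
- optics.snapshot(name): name is "scene" or "top" or "wrist"; returns the picture (384x512x3 uint8, blue, green, red); there is no depth.
- optics.get_calibration(name): a dict with "fx", "fy", "cx", "cy" (pixels), "k1" (the pictures are not rectified: a ray, as slopes to the right and down, at radius r is drawn at 1 + k1 r^2 times it, then the intrinsics apply), "rvec" (rotation vector, rad) and "tvec" (3), from world to camera coordinates, as OpenCV has them. Camera axes: x right, y down, z forward; pixel columns grow to the right and rows downward; lengths in mm; the calibration is good to about 2 mm. A picture is of the moment at which its call begins: read the wrist's pose just before it. get_calibration takes no time and is no camera call; for the wrist camera it gives the pose at the moment of the call.
- robot.hand_in(): hands the job in; it is judged then, once.
Trained networks look in the newest picture that a camera, given by its name, has taken for a name from the list of things; names that differ only in an ending like _2 or _b are one class to them, and where a whole thing is asked for, a point or a joint stands for the part that bears it (a point fixed in the world has none). Each returns a list of dicts, best first, with "conf" (0 to 1); they miss things now and then, are a little off and sometimes report something else, mostly with a low value. They report only what shows in the picture. A call takes as long as a camera call.
- models.look_for(camera, label): "box" ([left, top, right, bottom] in pixels, round what is visible of it).
- models.silhouettes(camera, label): "region" (384x512 bool, what is visible of it) and "box" ([left, top, right, bottom] in pixels, round what is visible of it).
- models.mark_of(camera, label): "location" ([column, row] in pixels: a listed point, or the origin of a listed thing).
The state is a dict: "time": time; "joint_pos": joint angles; "dq": joint speeds; "effort": joint torques, N m; "ee_pos": TCP position; "ee_rot": TCP orientation; "contact_force": force on the tool from outside, world axes, zero at the start; "ft_torque": the same for the moment, N m; "opening": finger opening in mm; "grip_force": force on a finger pad.
Only numpy, scipy, OpenCV 4.12 (cv2) and the standard library are available. Lean on these libraries where they do the work, as an engineer would, in place of code of your own. Each camera call takes 0.05 s, during which the arm holds its last target. There are 200 camera calls.

## Working session

There is one attempt and no reset: what is moved stays moved. The work goes in short steps, Python scripts to look and compute and a tool call to move; the robot and the scene stay as the last step left them, time stands still between calls to the robot, and variables do not carry over. Pictures are saved under pics/ and viewed, at most 10 in all, crops included, and the job is handed in when it is done.

Besides the shell and the picture viewer there is one more tool, called after "Call:" by a JSON object that holds its "api" and its "payload". jog_arm: Moves the arm, as the interface text tells. Its arguments: {"type":"object","properties":{"increments":{"type":"array"}},"required":["increments"]}

```bash
mkdir -p pics
cat > h.py <<'E'
import numpy as np, cv2
from workcell import robot, optics, models
from scipy.spatial.transform import Rotation as R
def ray(c,px):
    K=optics.get_calibration(c) if isinstance(c,str) else c
    d=(np.array(px,float)-[K['cx'],K['cy']])/[K['fx'],K['fy']]
    u=d.copy()
    for _ in range(20): u=d/(1+K['k1']*(u@u))
    M=R.from_rotvec(np.ravel(K['rvec'])).as_matrix(); t=np.ravel(K['tvec'])
    v=M.T@np.array([*u,1]); return -M.T@t, v/np.linalg.norm(v)
def proj(c,P):
    K=optics.get_calibration(c) if isinstance(c,str) else c
    p=R.from_rotvec(np.ravel(K['rvec'])).as_matrix()@np.array(P,float)+np.ravel(K['tvec'])
    u=p[:2]/p[2]; u=u*(1+K['k1']*(u@u)); return u*[K['fx'],K['fy']]+[K['cx'],K['cy']]
def tri(rs):
    A=sum(np.eye(3)-np.outer(d,d) for o,d in rs); b=sum((np.eye(3)-np.outer(d,d))@o for o,d in rs)
    x=np.linalg.solve(A,b); return x,[np.linalg.norm(np.cross(x-o,d)) for o,d in rs]
E
python3 - <<'E'
from h import *
print(robot.state()['ee_pos'],robot.state()['ee_rot'])
L=['long_pin_top','short_pin_top','pointer_tip','stone_face','long_pin_centre','stone']
rs={l:[] for l in L}
ims=[]
for c in ['scene','top']:
    im=optics.snapshot(c); K=optics.get_calibration(c); print(c,ray(c,[256,192]))
    for l in L:
        m=models.mark_of(c,l)
        for q in m[:2]: print(c,l,np.round(q['location'],1),round(q['conf'],2))
        if m: rs[l].append(ray(c,m[0]['location'])); cv2.circle(im,tuple(int(v) for v in m[0]['location']),2,(0,0,255),-1)
    ims.append(im)
for l in L:
    if len(rs[l])==2: x,e=tri(rs[l]); print(l,x.round(1),np.round(e,1))
cv2.imwrite('pics/a.png',cv2.resize(ims[0],(780,585)));cv2.imwrite('pics/b.png',cv2.resize(ims[1],(780,585)))
print(robot.state()['time'])
E
```

```text
[188.5897605  595.39966578 183.25278157] [-1.79919245e+02  3.27598641e-03  1.62426160e+02]
scene (array([1025.56289415, -462.77771525,  616.27990057]), array([-0.56564879,  0.59203481, -0.57405247]))
scene long_pin_top [224.3 175.6] 0.75
scene short_pin_top [259.9 180. ] 0.57
scene pointer_tip [ 59.8 261.9] 0.67
scene pointer_tip [134. 246.] 0.55
scene stone_face [244.5 198.9] 0.8
scene stone_face [ 95.4 259.9] 0.7
scene long_pin_centre [229.2 202.2] 0.65
scene stone [249.5 236.8] 0.6
top (array([ 390.57787035,    3.50564979, 1317.79101016]), array([ 0.13313149,  0.00128571, -0.99109755]))
top long_pin_top [262.4 205.2] 0.57
top short_pin_top [237.7 199.9] 0.39
top pointer_tip [408.2 189.7] 0.79
top stone_face [250.2 193.2] 0.56
top long_pin_centre [252.8 195.6] 0.44
top long_pin_centre [264.5 206. ] 0.41
top stone [252.1 197.2] 0.66
long_pin_top [503.1 -15.4 182.8] [5.5 5.5]
short_pin_top [531.   60.6 146.9] [5.3 5.3]
pointer_tip [ 532.5 -404.5  204.4] [1.2 1.2]
stone_face [542.8  15.1 121. ] [8.7 8.7]
long_pin_centre [528.1  -3.3 115.8] [22.5 22.5]
stone [549.9  16.1   0.7] [2.4 2.4]
0.7
```

View pics/a.png

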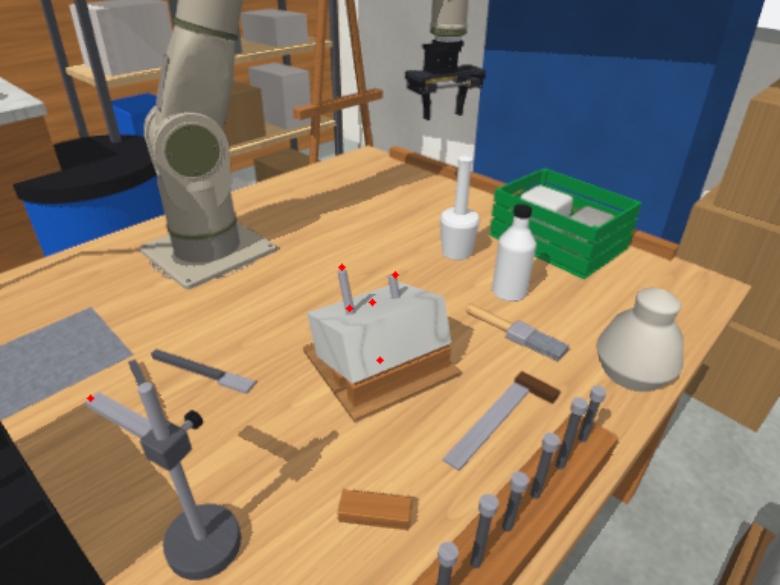

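View pics/b.png

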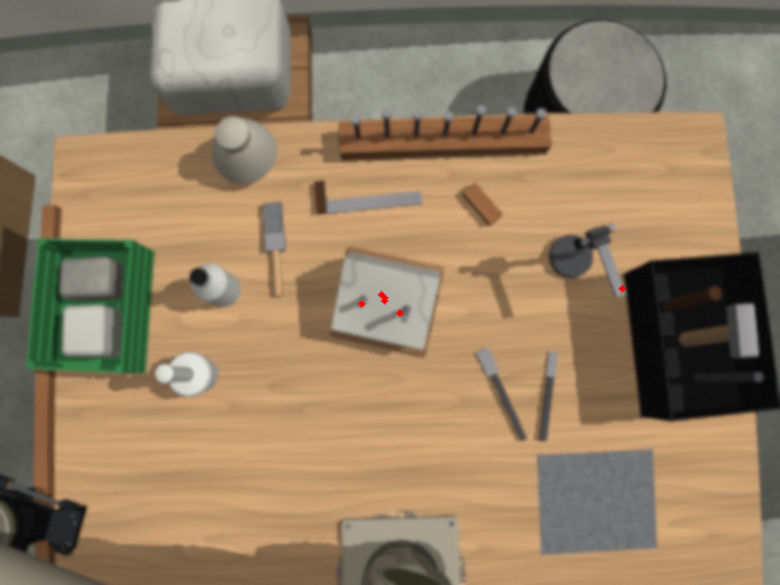

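The long pin (top at ~(224,176) in the scene view, (262,205) in the top view) is in the right-hand bore. The gauge is on the right, with its pointer tip at ~(60,262) and (408,190), and the slope falls towards the robot. I'll fit the stone pose next and plan the hover.

```bash
cat >> h.py <<'E'
def frame(p):  # p: x,y (of stone_face), yaw deg -> origin, rot (face axes)
    return np.array([p[0],p[1],113.]), R.from_euler('z',p[2],degrees=True)*R.from_euler('y',-20,degrees=True)
PTS={'stone_face':[0,0,0],'long_pin_top':[0,-42,70],'short_pin_top':[0,42,38]}
def steps(P,rot,n,cur=None):  # total tool-frame shift+turn from current pose, split in n rows (n,6)
    s=robot.state() if cur is None else None
    p0,r0=(np.array(s['ee_pos']),R.from_euler('xyz',s['ee_rot'],degrees=True)) if cur is None else cur
    rv=(r0.inv()*rot).as_rotvec(degrees=True)/n
    p=p0;r=r0;out=[]
    for k in range(n):
        t=r.inv().apply((np.array(P)-p)/(n-k)); out.append(np.r_[t/150,rv/30]); p=p+r.apply(t); r=r*R.from_rotvec(rv,degrees=True)
    return np.array(out).round(3)
E
python3 - <<'E'
from h import *
from scipy.optimize import least_squares
ob=[('scene','long_pin_top',224.3,175.6),('scene','short_pin_top',259.9,180),('scene','stone_face',244.5,198.9),('top','long_pin_top',262.4,205.2),('top','short_pin_top',237.7,199.9),('top','stone_face',250.2,193.2)]
def f(p):
    o,r=frame(p); return np.concatenate([proj(c,o+r.apply(PTS[l]))-[u,v] for c,l,u,v in ob])
s=least_squares(f,[540,15,-12],loss='soft_l1'); print(s.x.round(1),f(s.x).reshape(-1,2).round(1))
o,r=frame(s.x); T=r*R.from_euler('x',180,degrees=True)*R.from_euler('z',180,degrees=True)
T2=r*R.from_euler('x',180,degrees=True)
st=robot.state();r0=R.from_euler('xyz',st['ee_rot'],degrees=True)
print(o+r.apply([0,-42,70]),[np.degrees((r0.inv()*t).magnitude()) for t in (T,T2)])
T=min((T,T2),key=lambda t:(r0.inv()*t).magnitude()); print(T.as_euler('xyz',degrees=True))
p0=np.array(st['ee_pos']);a=p0+[0,0,190];b=np.array([490,300,375]);c=o+r.apply([0,-42,70+130])
print(c);
print(steps(a,r0,5)); print(steps(b,r0,10,(a,r0))); print(steps(c,T,9,(b,r0)))
E
```

```text
[534.4  18.5 -15.7] [[ 1.5  0.7]
 [-1.  -0.3]
 [ 2.1  0.2]
 [ 1.7  2.5]
 [-2.1 -2.1]
 [ 1.3  5.2]]
[499.9630904  -15.45407464 178.77848346] [np.float64(20.087562497444875), np.float64(178.15931069477475)]
[-180.           20.          164.29040502]
[457.16130988  -3.41530228 300.93852416]
[[ 0.     0.    -0.253  0.     0.     0.   ]
 [ 0.     0.    -0.253  0.     0.     0.   ]
 [ 0.     0.    -0.253  0.     0.     0.   ]
 [ 0.     0.    -0.253  0.     0.     0.   ]
 [ 0.     0.    -0.253  0.     0.     0.   ]]
[[-0.251 -0.127 -0.001  0.     0.     0.   ]
 [-0.251 -0.127 -0.001  0.     0.     0.   ]
 [-0.251 -0.127 -0.001  0.     0.     0.   ]
 [-0.251 -0.127 -0.001  0.     0.     0.   ]
 [-0.251 -0.127 -0.001  0.     0.     0.   ]
 [-0.251 -0.127 -0.001  0.     0.     0.   ]
 [-0.251 -0.127 -0.001  0.     0.     0.   ]
 [-0.251 -0.127 -0.001  0.     0.     0.   ]
 [-0.251 -0.127 -0.001  0.     0.     0.   ]
 [-0.251 -0.127 -0.001  0.     0.     0.   ]]
[[-0.045 -0.222  0.055 -0.001 -0.074 -0.007]
 [-0.042 -0.222  0.056 -0.001 -0.074 -0.007]
 [-0.039 -0.222  0.058 -0.001 -0.074 -0.007]
 [-0.036 -0.222  0.059 -0.001 -0.074 -0.007]
 [-0.033 -0.222  0.06  -0.001 -0.074 -0.007]
 [-0.029 -0.222  0.061 -0.001 -0.074 -0.007]
 [-0.026 -0.223  0.062 -0.001 -0.074 -0.007]
 [-0.023 -0.223  0.063 -0.001 -0.074 -0.007]
 [-0.02  -0.223  0.064 -0.001 -0.074 -0.007]]
```

Call:
{"api": "jog_arm", "payload": {"increments": [[0, 0, -0.25, 0, 0, 0, 100], [0, 0, -0.25, 0, 0, 0, 100], [0, 0, -0.25, 0, 0, 0, 100], [0, 0, -0.25, 0, 0, 0, 100], [0, 0, -0.25, 0, 0, 0, 100]]}}

```text
time: 1.2
ee_pos: [188.7, 595.6, 373.3]
ee_rot: [180.0, -0.0, 162.4]
contact_force: [0.2, 0.3, -1.0]
opening: 86.7
grip_force: 0.0
```

Call:
{"api": "jog_arm", "payload": {"increments": [[-0.25, -0.13, 0, 0, 0, 0, 100], [-0.25, -0.13, 0, 0, 0, 0, 100], [-0.25, -0.13, 0, 0, 0, 0, 100], [-0.25, -0.13, 0, 0, 0, 0, 100], [-0.25, -0.13, 0, 0, 0, 0, 100], [-0.25, -0.13, 0, 0, 0, 0, 100], [-0.25, -0.13, 0, 0, 0, 0, 100], [-0.25, -0.13, 0, 0, 0, 0, 100], [-0.25, -0.13, 0, 0, 0, 0, 100], [-0.25, -0.13, 0, 0, 0, 0, 100]]}}

```text
time: 2.2
ee_pos: [488.3, 295.3, 371.8]
ee_rot: [180.0, 0.0, 162.4]
contact_force: [0.7, 0.6, 0.2]
opening: 86.8
grip_force: 0.0
```

Call:
{"api": "jog_arm", "payload": {"increments": [[-0.04, -0.22, 0.05, 0, -0.075, 0, 100], [-0.04, -0.22, 0.05, 0, -0.075, 0, 100], [-0.04, -0.22, 0.05, 0, -0.075, 0, 100], [-0.035, -0.22, 0.05, 0, -0.075, 0, 100], [-0.035, -0.22, 0.05, 0, -0.075, 0, 100], [-0.03, -0.22, 0.05, 0, -0.075, 0, 100], [-0.025, -0.22, 0.05, 0, -0.075, 0, 100], [-0.02, -0.22, 0.05, 0, -0.075, 0, 100], [-0.02, -0.22, 0.05, 0, -0.075, 0, 100], [0, 0, 0, 0, 0, 0, 100]]}}

```text
time: 3.2
ee_pos: [446.6, -6.0, 310.4]
ee_rot: [179.9, 20.3, 162.1]
contact_force: [0.4, 0.6, -0.1]
opening: 86.9
grip_force: 0.0
```

Run:
```python
from h import *
K=optics.get_calibration('wrist'); im=optics.snapshot('wrist')
print(ray(K,[256,192]))
o,r=frame([534.4,18.5,-15.7])
for l in ['long_pin_top','short_pin_top','stone_face','long_pin_centre','pointer_tip']:
    for q in models.mark_of('wrist',l)[:2]:
        print(l,np.round(q['location'],1),round(q['conf'],2)); cv2.circle(im,tuple(int(v) for v in q['location']),2,(0,0,255),-1)
for l in PTS: print(l,proj(K,o+r.apply(PTS[l])).round(1))
m=models.silhouettes('wrist','stone');print(m[0]['box'],m[0]['conf']) if m else 0
cv2.imwrite('pics/c.png',cv2.resize(im,(780,585)))
```

```text
(array([311.3827988 ,  37.59052291, 470.512275  ]), array([ 0.54728327, -0.18074661, -0.81719746]))
long_pin_top [259.1 183.9] 0.62
short_pin_top [325.5 175.7] 0.62
short_pin_top [493.3 106.7] 0.45
stone_face [290.9 170.8] 0.8
long_pin_centre [260.7 170.5] 0.51
stone_face [293.1 172.1]
long_pin_top [263.5 185.1]
short_pin_top [329.1 177. ]
[223.3, 88.6, 356.5, 222.7] 0.91
```

View pics/c.png

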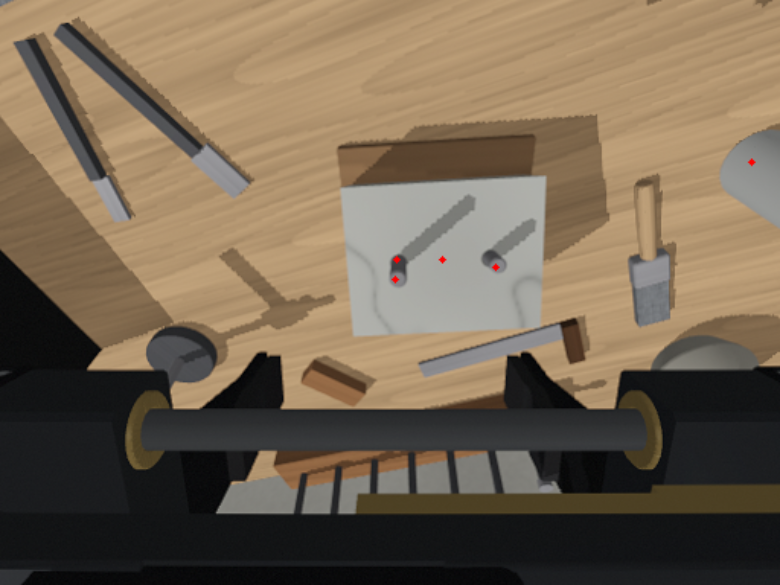

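The wrist view shows the stone face with corners at ~(225,123), (358,116), (356,215), (232,221). The long pin top is at ~(261,184) and the short one at ~(327,175). I'll refit using the corners.

```bash
cat > fit.py <<'E'
from h import *
from scipy.optimize import least_squares
K=optics.get_calibration('wrist')
k=512/780
C=[([-70,-90,0],342,187),([-70,90,0],546,177),([70,90,0],542,328),([70,-90,0],354,336),([0,-42,70],398,281),([0,42,38],498,266)]
S=[('scene','long_pin_top',224.3,175.6),('scene','short_pin_top',259.9,180),('scene','stone_face',244.5,198.9),('top','long_pin_top',262.4,205.2),('top','short_pin_top',237.7,199.9)]
def f(p,w=True):
    o,r=frame(p)
    a=[proj(K,o+r.apply(q))-[u*k,v*k] for q,u,v in C]
    if w: a+=[proj(c,o+r.apply(PTS[l]))-[u,v] for c,l,u,v in S]
    return np.concatenate(a)
for w in (True,False):
    s=least_squares(f,[540,15,-12],loss='soft_l1',kwargs={'w':w}); print(s.x.round(1)); print(f(s.x,w).reshape(-1,2).round(1).tolist())
E
python3 fit.py
```

```text
[533.4  21.8 -14.2]
[[-1.1, 0.3], [0.3, -0.7], [-1.0, -0.1], [-0.6, 0.2], [0.1, -0.1], [0.6, 0.5], [2.3, 0.3], [-0.7, -1.1], [2.8, -0.6], [0.8, 2.6], [-3.3, -1.3]]
[533.5  22.1 -14.1]
[[-0.9, 0.3], [0.5, -0.7], [-0.8, -0.1], [-0.4, 0.2], [0.4, -0.1], [0.9, 0.5]]
```

```bash
cat >> h.py <<'E'
FP=[533.4,21.8,-14.2]
def rel():
    s=robot.state(); o,r=frame(FP); T=r*R.from_euler('xz',[180,180],degrees=True)
    rc=R.from_euler('xyz',s['ee_rot'],degrees=True)
    return r.inv().apply(np.array(s['ee_pos'])-o),(rc.inv()*T).as_rotvec(degrees=True),o,r,T
E
python3 - <<'E'
from h import *
a,b,o,r,T=rel(); print(a.round(1),b.round(2),o+r.apply([0,-42,70]))
print(steps(o+r.apply([0,-42,95]),T,4))
E
```

```text
[ -4.6 -43.6 212.3] [-1.17  0.24 -3.11] [499.88720117 -13.04369999 178.77848346]
[[-0.007  0.007  0.195 -0.01   0.002 -0.026]
 [-0.007  0.006  0.195 -0.01   0.002 -0.026]
 [-0.007  0.005  0.195 -0.01   0.002 -0.026]
 [-0.007  0.004  0.195 -0.01   0.002 -0.026]]
```

Call:
{"api": "jog_arm", "payload": {"increments": [[-0.007, 0.007, 0.195, -0.01, 0.002, -0.026, 100], [-0.007, 0.006, 0.195, -0.01, 0.002, -0.026, 100], [-0.007, 0.005, 0.195, -0.01, 0.002, -0.026, 100], [-0.007, 0.004, 0.195, -0.01, 0.002, -0.026, 100], [0, 0, 0, 0, 0, 0, 100], [0, 0, 0, 0, 0, 0, 100]]}}

```text
time: 4.15
ee_pos: [491.2, -11.3, 202.8]
ee_rot: [-180.0, 20.0, 165.8]
contact_force: [0.2, 0.3, 1.3]
opening: 87.3
grip_force: 0.0
```

Run:
```python
from h import *
a,b,o,r,T=rel(); print(a.round(1),b.round(2))
K=optics.get_calibration('wrist'); im=optics.snapshot('wrist')
for l in ['long_pin_top','short_pin_top','stone_face']:
    for q in models.mark_of('wrist',l)[:1]: print(l,np.round(q['location'],1),round(q['conf'],2))
for l in PTS: u=proj(K,o+r.apply(PTS[l]));print(l,u.round(1));cv2.circle(im,tuple(int(round(v)) for v in u),1,(0,0,255),-1)
for x in (-70,70):
  for y in (-90,90): u=proj(K,o+r.apply([x,y,0])); cv2.circle(im,tuple(int(round(v)) for v in u),1,(0,255,0),-1)
u=proj(K,o+r.apply([0,-42,0]));cv2.circle(im,tuple(int(round(v)) for v in u),1,(255,0,0),-1)
s=robot.state();u=proj(K,s['ee_pos']);cv2.circle(im,tuple(int(round(v)) for v in u),1,(0,255,255),-1)
cv2.imwrite('pics/d.png',cv2.resize(im,(780,585)))
```

```text
[ -0.1 -42.5  95.6] [-0.02 -0.03 -0.04]
long_pin_top [249.6 211.5] 0.85
short_pin_top [342.8 198.6] 0.92
stone_face [292.2 187.5] 0.79
stone_face [298.8 191.3]
long_pin_top [257.8 213.7]
short_pin_top [350.9 202. ]
```

View pics/d.png

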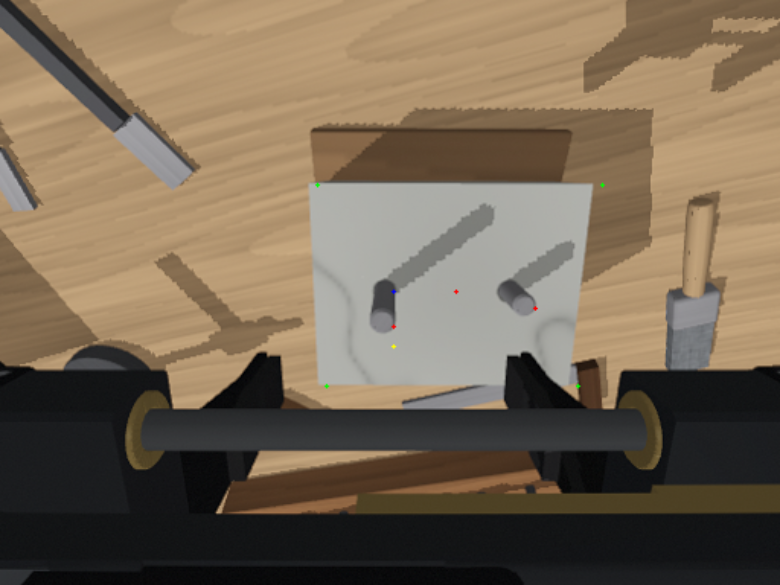

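The picture shows the pin top at (381,320) in 780-px view coordinates, with the finger midpoint at 394. So the stone sits ~6 mm further to −y than my fit. I'll refit from this close view.

Run:
```python
from h import *
from scipy.optimize import least_squares
K=optics.get_calibration('wrist');k=512/780
C=[([-70,-90,0],310,183),([-70,90,0],592,183),([70,90,0],572,385),([70,-90,0],319,386),([0,-42,70],381.5,320),([0,42,38],523.5,303)]
def f(p):
    o,r=frame(p); o=o+[0,0,p[3]]
    return np.concatenate([proj(K,o+r.apply(q))-[u*k,v*k] for q,u,v in C]+[[p[3]/2]])
s=least_squares(f,[540,15,-12,0],loss='soft_l1'); print(s.x.round(1)); print(f(s.x)[:-1].reshape(-1,2).round(1).tolist())
o,r=frame(s.x);print(o+r.apply([0,-42,70]))
a,b,o0,r0,T=rel(); T=r*R.from_euler('xz',[180,180],degrees=True)
print(steps(o+r.apply([0,-42,95]),T,1))
for im,c in ((None,'scene'),(None,'top')):
  for l in PTS: print(c,l,proj(c,o+r.apply(PTS[l])).round(1))
```

```text
[ 5.326e+02  1.690e+01 -1.400e+01 -5.000e-01]
[[-1.4, -0.0], [0.2, -0.7], [-2.1, -1.2], [-0.0, -1.1], [0.8, 2.3], [0.9, 1.6]]
[499.21290716 -17.98946388 178.77848346]
[[ 0.002 -0.032  0.011  0.002  0.004 -0.007]]
scene stone_face [245.7 199. ]
scene long_pin_top [224.8 176.6]
scene short_pin_top [257.6 179.5]
top stone_face [252.1 199. ]
top long_pin_top [265. 208.]
top short_pin_top [236.2 198.8]
```

```bash
sed -i 's/^FP=.*/FP=[532.4,16.5,-14.0]/' h.py
```

Call:
{"api": "jog_arm", "payload": {"increments": [[0.004, -0.036, 0, 0, 0, -0.007, 100], [0, 0, 0.1, 0, 0, 0, 80], [0, 0, 0.11, 0, 0, 0, 60], [0, 0, 0.11, 0, 0, 0, 50], [0, 0, 0.11, 0, 0, 0, 40], [0, 0, 0, 0, 0, 0, 35], [0, 0, 0, 0, 0, 0, 35], [0, 0, 0, 0, 0, 0, 35]]}}

```text
time: 5.15
ee_pos: [511.2, -21.9, 142.8]
ee_rot: [180.0, 20.1, 166.0]
contact_force: [-0.5, 0.5, 0.9]
opening: 39.3
grip_force: 0.0
```

Run:
```python
from h import *
a,b,o,r,T=rel(); print(a.round(1),b.round(2))
K=optics.get_calibration('wrist'); im=optics.snapshot('wrist')
for l in ['long_pin_top','short_pin_top']:
    for q in models.mark_of('wrist',l)[:1]: print(l,np.round(q['location'],1),round(q['conf'],2))
for l in PTS: u=proj(K,o+r.apply(PTS[l]));print(l,u.round(1));cv2.circle(im,tuple(int(round(v)) for v in u),1,(0,0,255),-1)
cv2.imwrite('pics/e.png',cv2.resize(im[150:350,130:400],None,fx=2.9,fy=2.9,interpolation=cv2.INTER_CUBIC))
```

```text
[ -0.4 -42.4  31.8] [ 0.02  0.08 -0.04]
long_pin_top [256.5 243.7] 0.6
short_pin_top [375.1 225.7] 0.91
stone_face [309.1 211.5]
long_pin_top [257.9 249.4]
short_pin_top [378.2 228.9]
```

View pics/e.png

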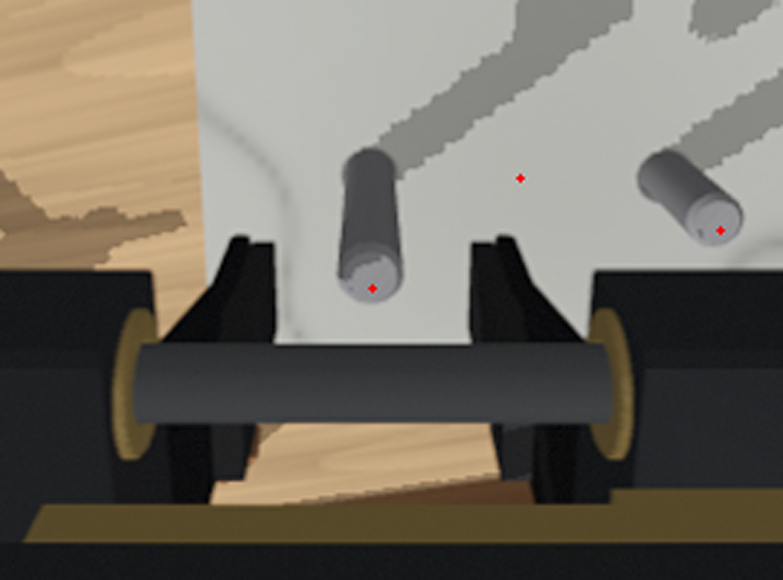

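Pin sits centrally between the fingers (~371 vs midpoint 373 in the crop) and about 3 mm towards the robot. I'll nudge and close.

Call:
{"api": "jog_arm", "payload": {"increments": [[0.02, -0.002, 0, 0, 0, 0, 35], [0, 0, 0, 0, 0, 0, 22], [0, 0, 0, 0, 0, 0, 19], [0, 0, 0, 0, 0, 0, 17], [0, 0, 0, 0, 0, 0, 16], [0, 0, 0, 0, 0, 0, 0], [0, 0, 0, 0, 0, 0, 0], [0, 0, 0, 0, 0, 0, 0]]}}

```text
time: 6.1
ee_pos: [508.9, -21.3, 141.8]
ee_rot: [180.0, 20.1, 166.0]
contact_force: [-3.1, 0.8, 8.5]
opening: 1.7
grip_force: 4.7
```

Run:
```python
from h import *
a,b,o,r,T=rel(); s=robot.state(); print(a.round(1),s['opening'],s['grip_force'],s['contact_force'],s['ft_torque'])
im=optics.snapshot('wrist')
sc=optics.snapshot('scene')
A=cv2.resize(im[150:350,130:400],(500,370),interpolation=cv2.INTER_CUBIC);B=cv2.resize(sc[110:260,170:320],(300,300),interpolation=cv2.INTER_CUBIC)
out=np.zeros((370,800,3),np.uint8);out[:,:500]=A;out[:300,500:]=B
cv2.imwrite('pics/f.png',out)
```

```text
[ -3.  -42.4  31.7] 1.740397261658855 4.713956111918378 [-3.05629922  0.83602367  8.51934187] [ 0.01736904  0.48395468 -0.00488679]
```

View pics/f.png

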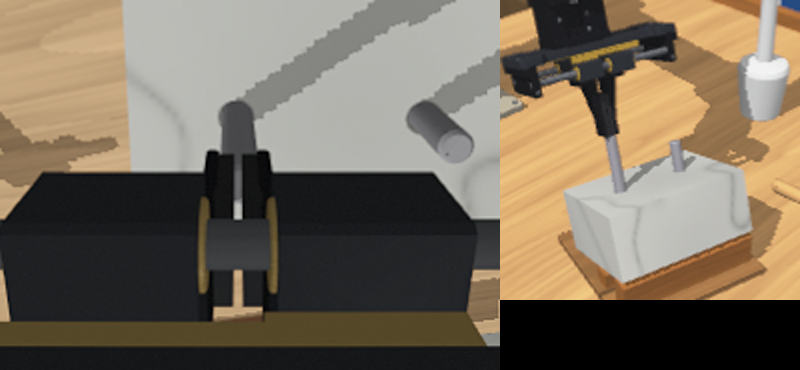

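Run:
```python
from h import *
a,b,o,r,T=rel(); s=robot.state()
for c in('scene','wrist','top'):
  print(c,'tcp',proj(c,s['ee_pos']).round(1),'grasp',proj(c,s['ee_pos']-19*T.as_matrix()[:,2]).round(1),'pintop',proj(c,o+r.apply([0,-42,70])).round(1),'mouth',proj(c,o+r.apply([0,-42,0])).round(1))
sc=optics.snapshot('scene');tp=optics.snapshot('top')
A=cv2.resize(sc[130:220,180:270],(500,500),interpolation=cv2.INTER_CUBIC)
B=cv2.resize(tp[170:250,215:295],(300,300),interpolation=cv2.INTER_CUBIC)
out=np.zeros((500,800,3),np.uint8);out[:,:500]=A;out[:300,500:]=B
cv2.imwrite('pics/g.png',out)
```

```text
scene tcp [227.1 191.8] grasp [225.5 184.3] pintop [224.6 176.6] mouth [230.4 204.4]
wrist tcp [257.2 225.2] grasp [257.2 235.9] pintop [258.  253.4] mouth [257.9 214.5]
top tcp [265.9 205.8] grasp [265.6 207.4] pintop [265.2 208.1] mouth [266.6 202.1]
```

View pics/g.png

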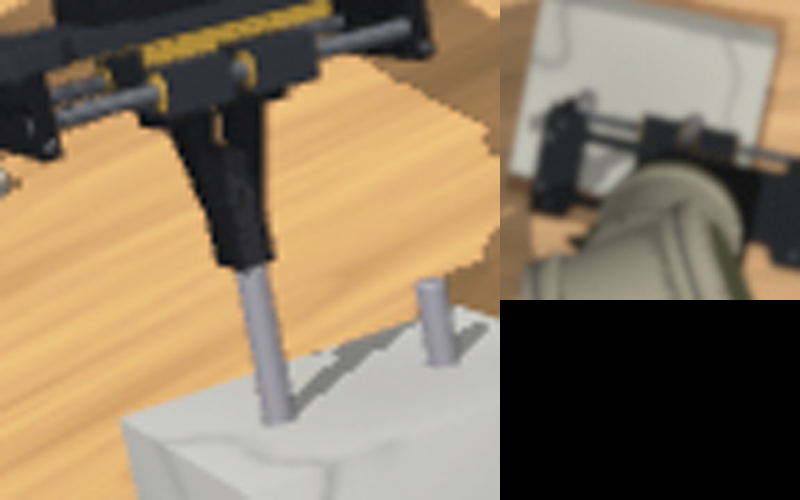

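Run:
```python
from h import *
print(proj('scene',[188.7,595.8,184.1]),proj('scene',[188.7,595.8,222]),proj('scene',[188.7,595.8,146]))
o,d=ray('scene',[223.7,177.8]); s=robot.state();p=np.array(s['ee_pos']);print(p,s['joint_pos'])
for z in (141.8,178.8): print(o+d*(z-o[2])/d[2])
```

```text
[289.65048799  85.35850521] [290.2533709   75.67116219] [289.05827885  94.82173043]
[508.8991228  -21.44645954 141.81102754] [-39.22297418 -13.20669761  27.56135319 123.95490619  18.84617781
  50.76855084  54.84745045]
[456.9972408   13.85672834 141.8       ]
[501.33405918 -23.31128319 178.8       ]
```

Both scene views show the fingertips ending about 38 mm short of the reported TCP. In this picture they end at (243,265), right at the pin's top, and the start picture shows the same offset. That means the fingers closed on top of the pin instead of around it. I'll back off, open, and descend ~38 mm more.

Call:
{"api": "jog_arm", "payload": {"increments": [[0, 0, -0.07, 0, 0, 0, 20], [0, 0, 0, 0, 0, 0, 50], [0, 0, 0, 0, 0, 0, 50], [0, 0, 0, 0, 0, 0, 50], [0, 0, 0, 0, 0, 0, 50], [0, 0, 0, 0, 0, 0, 50], [0, 0, 0, 0, 0, 0, 50]]}}

```text
time: 7.0
ee_pos: [504.5, -20.8, 150.3]
ee_rot: [-180.0, 20.0, 166.0]
contact_force: [0.6, 0.6, -0.7]
opening: 41.8
grip_force: 0.0
```

Run:
```python
from h import *
a,b,o,r,T=rel(); s=robot.state(); print(a.round(1),b.round(2),s['opening'])
im=optics.snapshot('wrist');K=optics.get_calibration('wrist')
for l in ['long_pin_top','short_pin_top']:
    for q in models.mark_of('wrist',l)[:1]: print(l,np.round(q['location'],1),round(q['conf'],2))
for l in PTS: print(l,proj(K,o+r.apply(PTS[l])).round(1))
tip=lambda d,x=0: proj(K,s['ee_pos']-d*T.as_matrix()[:,2]+x*T.as_matrix()[:,0]).round(1)
print('tip38',tip(38),tip(38,9.5),tip(38,-9.5))
sc=optics.snapshot('scene')
A=cv2.resize(im[150:330,140:400],(520,360),interpolation=cv2.INTER_CUBIC);B=cv2.resize(sc[130:220,190:260],(280,360),interpolation=cv2.INTER_CUBIC)
cv2.imwrite('pics/i.png',np.hstack([A,B]))
```

```text
[ -4.2 -43.   41.3] [-0.04  0.   -0.03] 41.789675525348194
long_pin_top [261.4 244.3] 0.85
short_pin_top [371.9 228.5] 0.89
stone_face [307.7 212.1]
long_pin_top [258.7 248.1]
short_pin_top [373.3 228.8]
tip38 [257.1 248.5] [257.1 233.7] [257.1 262.9]
```

View pics/i.png

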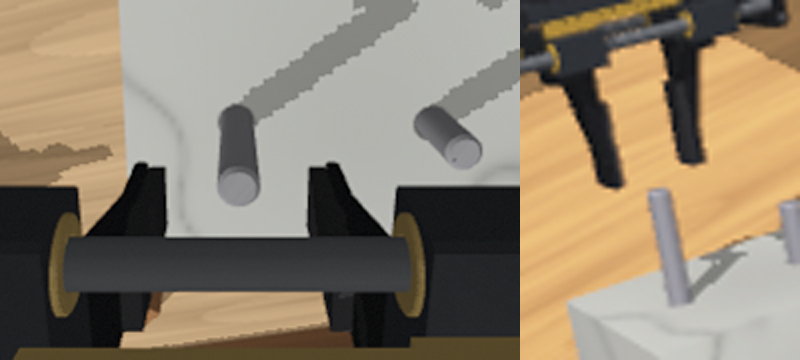

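Confirmed: the fingertips really are 38 mm behind the reported TCP. The pin top (239,186 in the crop) is centred between the open fingers to within ~1 mm, so I'll descend 49 mm and close.

Call:
{"api": "jog_arm", "payload": {"increments": [[0, 0.005, 0.11, 0, 0, 0, 50], [0, 0, 0.11, 0, 0, 0, 50], [0, 0, 0.11, 0, 0, 0, 50], [0, 0, 0, 0, 0, 0, 40], [0, 0, 0, 0, 0, 0, 24], [0, 0, 0, 0, 0, 0, 20], [0, 0, 0, 0, 0, 0, 18]]}}

```text
time: 7.9
ee_pos: [521.5, -24.0, 104.8]
ee_rot: [180.0, 20.1, 166.0]
contact_force: [0.7, -0.1, -0.3]
opening: 20.3
grip_force: 0.0
```

Call:
{"api": "jog_arm", "payload": {"increments": [[0, 0, 0, 0, 0, 0, 16], [0, 0, 0, 0, 0, 0, 14], [0, 0, 0, 0, 0, 0, 10], [0, 0, 0, 0, 0, 0, 0], [0, 0, 0, 0, 0, 0, 0], [0, 0, 0, 0, 0, 0, 0]]}}

```text
time: 8.5
ee_pos: [521.4, -24.4, 104.4]
ee_rot: [-180.0, 20.0, 165.9]
contact_force: [-1.7, -2.0, 6.3]
opening: 12.8
grip_force: 29.9
```

Call:
{"api": "jog_arm", "payload": {"increments": [[0, 0, -0.01, 0, 0, 0, 0], [0, 0, -0.015, 0, 0, 0, 0], [0, 0, -0.02, 0, 0, 0, 0], [0, 0, -0.02, 0, 0, 0, 0], [0, 0, 0, 0, 0, 0, 0]]}}

```text
time: 9.0
ee_pos: [517.9, -23.4, 113.5]
ee_rot: [-180.0, 20.0, 166.0]
contact_force: [-0.2, -2.0, 0.4]
opening: 12.9
grip_force: 30.0
```

Run:
```python
from h import *
a,b,o,r,T=rel(); s=robot.state(); print(a.round(1),b.round(2),r.inv().apply(s['contact_force']).round(1),np.round(s['ft_torque'],2))
rs=[]
for c in('scene','top'):
    im=optics.snapshot(c)
    for q in models.mark_of(c,'pointer_tip')[:2]: print(c,np.round(q['location'],1),round(q['conf'],2))
    if c=='scene':
        for l in('long_pin_top',):
            for q in models.mark_of(c,l)[:1]: print(l,q)
        sc=im
    else: tp=im
print('pin top pred (10mm)',proj('scene',o+r.apply([0,-42,80])))
A=cv2.resize(sc[235:335,30:130],(400,400),interpolation=cv2.INTER_CUBIC);B=cv2.resize(tp[145:205,370:430],(400,400),interpolation=cv2.INTER_CUBIC)
cv2.imwrite('pics/j.png',np.hstack([A,B]))
```

```text
[ -4.  -42.2   2. ] [-0.02  0.02 -0.04] [ 0.4 -2.   0.3] [-0.54  0.28 -0.17]
scene [ 62.  262.5] 0.57
long_pin_top {'location': [320.9, 274.4], 'conf': 0.7}
top [404.9 190.2] 0.6
top [330.3 257.3] 0.41
pin top pred (10mm) [223.74665379 172.54897139]
```

View pics/j.png

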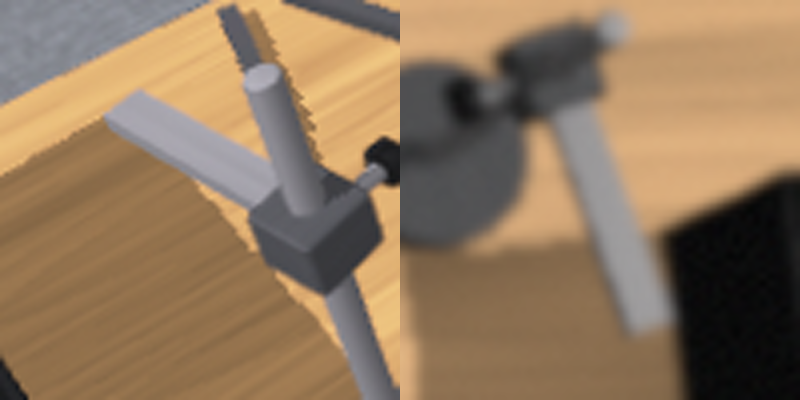

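Run:
```python
from h import *
print('tip',tri([ray('scene',[60.9,261.1]),ray('top',[408,193.8])]))
print('tip model',tri([ray('scene',[61,262.2]),ray('top',[406.5,190])]))
print('post(272)',tri([ray('scene',[95.8,253.8]),ray('top',[401.8,149])]))
print('pin0(178.8)',tri([ray('scene',[224.3,175.6]),ray('top',[266,205.2])]))
for p in ([60.9,261.1],[61,262.2]):
  o,d=ray('scene',p)
  for z in (195,205,215): print(o+d*(z-o[2])/d[2])
```

```text
tip (array([ 522.81422822, -403.28946819,  197.99562134]), [np.float64(0.8352391949013246), np.float64(0.8352391949013811)])
tip model (array([ 531.82330809, -401.90061904,  201.51338548]), [np.float64(2.369000609618747), np.float64(2.369000609618689)])
post(272) (array([ 629.968853  , -371.48903959,  269.55634627]), [np.float64(0.17016897557282154), np.float64(0.17016897557266347)])
pin0(178.8) (array([504.90506103, -22.01879234, 186.06086262]), [np.float64(1.6507315787064831), np.float64(1.650731578706511)])
[ 519.79140027 -402.14550843  195.        ]
[ 531.79699306 -403.5847465   205.        ]
[ 543.80258586 -405.02398456  215.        ]
[ 522.44221896 -403.00743801  195.        ]
[ 534.38488877 -404.42621629  205.        ]
[ 546.32755859 -405.84499457  215.        ]
```

Run:
```python
from h import *
from scipy.optimize import least_squares
q=least_squares(lambda p:np.r_[proj('scene',[*p,272])-[95.8,253.8],proj('top',[*p,272])-[401.8,149]],[630,-371]); P=q.x; print(P,q.fun)
for z in (272,190,195,200,205,210): print(z,proj('scene',[*P,z]).round(1),proj('scene',[*P,z])-[107.7,286.65])
# tip at length L from post axis, joint fit with z bias of post
for L in (102,107,112):
  g=least_squares(lambda p:np.r_[proj('scene',[p[0],p[1],p[2]])-[60.9,261.1],proj('top',p)-[408,193.8],(np.hypot(p[0]-P[0],p[1]-P[1])-L)/2],[530,-403,203]);print(L,g.x.round(1),g.fun.round(2))
```

```text
[ 631.45807565 -371.61503877] [-0.19539652 -0.6541057   0.24791456 -0.81329493]
272 [ 95.6 253.1] [-12.09539652 -33.5041057 ]
190 [109.6 291.5] [1.94390279 4.81554389]
195 [108.9 289.3] [1.15383235 2.68464758]
200 [108.1 287.2] [0.35573023 0.52903662]
205 [107.2 285. ] [-0.45051072 -1.65167913]
210 [106.4 282.8] [-1.26499909 -3.8578971 ]
102 [ 529.3 -402.6  202.4] [ 0.53  0.02 -0.19 -2.69  2.36]
107 [ 526.4 -402.7  200.3] [ 0.15  0.01 -0.31 -1.52  1.27]
112 [ 523.5 -402.9  198.3] [-0.21  0.   -0.44 -0.35  0.2 ]
```

Call:
{"api": "jog_arm", "payload": {"increments": [[0, 0, -0.02, 0, 0, 0, 0], [0, 0, -0.02, 0, 0, 0, 0], [0, 0, -0.02, 0, 0, 0, 0], [0, 0, -0.02, 0, 0, 0, 0], [0, 0, -0.015, 0, 0, 0, 0], [0, 0, 0, 0, 0, 0, 0], [0, 0, 0, 0, 0, 0, 0], [0, 0, 0, 0, 0, 0, 0]]}}

```text
time: 10.05
ee_pos: [513.2, -22.1, 126.6]
ee_rot: [-180.0, 20.0, 166.0]
contact_force: [0.1, -1.7, -0.5]
opening: 13.1
grip_force: 30.0
```

Run:
```python
from h import *
a,b,o,r,T=rel(); s=robot.state(); print(a.round(1),b.round(2),r.inv().apply(s['contact_force']).round(1),np.round(s['ft_torque'],2),s['opening'],s['grip_force'])
sc=optics.snapshot('scene');w=optics.snapshot('wrist')
for d in (70,86,94,102): print(d,proj('scene',o+r.apply([0,-42,d])).round(1),proj('wrist',o+r.apply([0,-42,d])).round(1))
print('tips scene',proj('scene',s['ee_pos']-38*T.as_matrix()[:,2]))
A=cv2.resize(sc[140:230,195:265],(311,400),interpolation=cv2.INTER_CUBIC);B=cv2.resize(w[180:300,180:330],(489,400),interpolation=cv2.INTER_CUBIC)
cv2.imwrite('pics/k.png',np.hstack([A,B]))
```

```text
[ -4.1 -42.1  15.9] [-0.02  0.01 -0.03] [ 0.3 -1.6 -0.7] [-0.43  0.43 -0.21] 13.101949734158062 29.983594129980702
70 [224.6 176.6] [257.3 268.4]
86 [223.2 170.1] [257.3 284.6]
94 [222.5 166.8] [257.3 294.1]
102 [221.9 163.5] [257.2 304.7]
tips scene [225.17598126 182.87426822]
```

View pics/k.png

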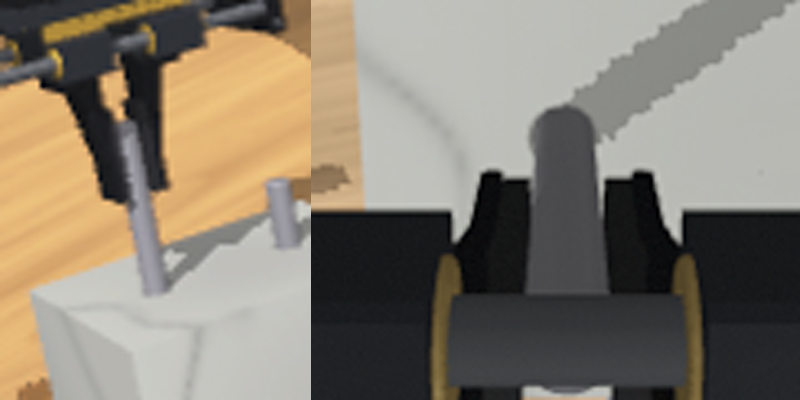

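The pin is between the pads and moved with the tool. Its top is at ~(222.9,167.7) in the scene view, matching ~94 mm along the face normal, or 201 mm height, which equals the pointer estimate. I'll relieve the small sideways force.

Call:
{"api": "jog_arm", "payload": {"increments": [[0, -0.003, 0, 0, 0, 0, 0], [0, 0, 0, 0, 0, 0, 0], [0, 0, 0, 0, 0, 0, 0], [0, 0, 0, 0, 0, 0, 0]]}}

```text
time: 10.55
ee_pos: [513.1, -22.5, 126.5]
ee_rot: [-180.0, 20.0, 166.0]
contact_force: [1.1, -1.4, -1.0]
opening: 13.2
grip_force: 30.0
```

Run:
```python
from h import *
F=[];M=[]
for i in range(6):
    optics.snapshot('scene'); s=robot.state(); F.append(s['contact_force']);M.append(s['ft_torque'])
a,b,o,r,T=rel(); print(a.round(1),r.inv().apply(np.mean(F,0)).round(2),r.inv().apply(np.mean(M,0)).round(2),np.std(F,0).round(2),np.std(M,0).round(2),s['time'])
```

```text
[ -4.1 -42.5  15.9] [ 0.46 -0.2  -1.52] [-0.03  0.27  0.01] [0.74 0.46 0.38] [0.03 0.02 0.03] 10.85
```

```bash
python3 -c "
from workcell import robot
print(robot.hand_in())"
```

```text
the job is handed in; nothing more can be done
None
```

I drew the longer pin about 24 mm out along its bore and handed the job in with the pin still gripped at 30 N; no verdict came back. By my estimate its top is about 201 mm above the bench, matching the pointer bar (about 201 mm, good to roughly 3 mm), with about 36 mm of pin still in the stone and under 1 N of sideways force on the gripper. On the first try the fingers closed on the pin's top end with about 9 N, because the real fingertips sit about 38 mm short of the reported tool point.

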